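# Flap pattern on its blank, board up to the pointer

## Task

I am sitting across the table and want to trace the bag flap: set the flap pattern (the aluminium plate whose outline matches the blank taped to the tilting board) down squarely on that blank, the same way round and edges flush, and let go of it; do not drop it. Then take the board by its bow handle and lift it until the stud in the slotted arc stands level with the pointer clipped to the arc, and finish still holding it there with the pattern in place, so that I can tighten the nut: nothing else keeps the board up. Leave the pointer and everything else on the table where they are.

Things in the scene. Friction and masses are not known exactly. Their poses are not given: they have to be found in the camera images.
- flap_pattern: The flap pattern: aluminium plate 5 mm thick, 0.2 kg: a rectangle 56 (x) by 110 (y) mm with a broad round tongue on its +x side (a disc of radius 38 centred on that edge). A wooden grip block in the middle of the rectangle, 18 (x) by 46 (y) mm, reaches 41 mm above the underside: pinch it across its 18 mm. Lies on the table. Origin: centre of the rectangle's underside, z up.
- pattern_nose (a point): The end of the flap pattern's tongue, at its underside, 66 mm along x from the pattern's origin.
- pattern_heel (a point): The middle of the flap pattern's straight edge away from the tongue, at its underside, 28 mm back (-x) from the pattern's origin.
- blank_mid (a point): The blank: brown fibreboard 3 mm thick with the flap pattern's very outline, taped on the board, tongue towards the hinge. This point: centre of its rectangular part, on its upper face (62 mm above the table while the board is flat); x to the tongue side, z out of the face. The pattern lies right when its frame coincides with this one.
- blank_nose (a point): The end of the blank's tongue on its upper face, 66 mm along x from blank_mid.
- blank_heel (a point): The middle of the blank's straight edge on its upper face, 28 mm back (-x) from blank_mid.
- board (a joint): Tilt in rad of the plywood board (260 by 340 by 14 mm, about 0.8 kg): 0 is flat on its base, upper face 59 mm above the table; grows as the handle edge, the one nearer the robot, is lifted; at most 0.52. The hinge, with a ledge 13 mm high, is along the far edge. Loose: falls back flat if let go.
- hinge (a point): The middle of the board's hinge, 52 mm above the table; y along the hinge, x (while the board is flat) from the handle to the hinge. It turns with the board.
- handle (a point): Steel bow handle on the board's edge nearer the robot. Origin: middle of its round bar, 12 mm thick, 120 mm long along y, level with the hinge (52 mm above the table while flat), 308 mm from the hinge axis, with a free gap of 42 mm to the board's edge. Take the bar from above across its thickness; it can roll between the fingers as the board turns.
- stud (a point): The steel stud on the board's -y side that runs in the slot of the aluminium arc, 170 mm from the hinge axis, level with the hinge while the board is flat. The arc is fixed to the base and rises to 32 degrees of tilt; its plane is 186 mm to the -y side of the hinge's middle.
- pointer_tip (a point): Where the point of the brass pointer clip looks: the place in the arc's slot where the stud has to stand, 170 mm from the hinge axis. The clip (16 by 15 by 14 mm) rides on the arc's outer rail and does not stop the board.
- pointer (a joint): Where the pointer is set, in rad of board tilt: the board is right when board equals it. Between 0.24 and 0.44.
- tab_pattern: A pattern that is not wanted: same plate and grip, but with a narrow tongue of radius 20 mm. 
- pocket_pattern: A pattern that is not wanted: a plain rectangle 85 by 110 mm with the same grip.
- weight: Black iron weight, a cylinder 72 mm across and 56 high, standing; leave it.
- ruler: Steel ruler 320 by 30 by 4 mm on the robot's left; leave it.
- knife: Knife with a red handle, 140 mm long, 12 high, lying this side of the board; leave it.
- tape: Roll of tape, 90 mm across, 19 high, lying; leave it.
- cup: Steel cup 72 mm across, 95 high, with pencils up to 150 mm; leave it.
- jar: White glue jar 76 mm across, 85 high; leave it.
There are look-alikes about, which are no part of the job. Leave any pink or yellow look-alike of the flap_pattern alone.

How it is judged:
By the outcome, as a careful person would: the job done as asked, in the order asked, and still so for the second after the job is handed in, while the arm keeps its last pose, push and grip.
It also fails if it takes over 61 s, if anything falls off the work surface, if the arm or the gripper's body presses on something with over 40 N, if the wrist force passes 120 N, or if a joint passes its speed limit or range.

## Robot

A 6-joint arm with a two-finger parallel gripper is mounted at the origin on the work surface. World frame = base frame: x ahead of the robot, y to its left, z up, the work surface at z = 0. Lengths are in mm, angles in degrees, forces in N, time in s.
With the tool pointing down it reaches from about 250 to 775 mm from the base axis. Payload 4 kg.
Tool frame: the origin (TCP) lies between the finger pads; the fingertips stand 22 mm ahead of it and the grasp point (between the pads) lies 3 mm ahead of it; z points along the fingers, y is the line along which they close (so a half turn about z gives the same grasp; the last joint's range is limited). The gripper opens to 94 mm and grips with 3 to 60 N. Pads are 16 mm wide; open, the fingers measure 119 mm over their backs; the gripper's body (75 mm by 177 mm) begins 78 mm behind the grasp point.
Start: joints at [60.212, 4.996, 78.535, -0, 96.463, -5.907], TCP at [222.671, 502.927, 227.506] pointing down, gripper open.
Joint ranges: [-177.83, 177.83], [-43.37, 116.18], [15.69, 146.23], [-61.86, 241.86], [9.47, 152.12], [-147.06, 147.06]. Speed limits (degrees/s): [159.86, 159.86, 180, 180, 180, 180].

## Interface

Orientations are given as [roll, pitch, yaw] about the fixed x, y, z axes, in that order (R = Rz(yaw) Ry(pitch) Rx(roll)).
In Python, from bench import status, cams, bot gives the robot as it stands.
- The arm moves only by the shell command python3 -m pendant 'ROWS' [OPENING] [FORCE]. ROWS is JSON, a list of rows, each a list of 2 entries, a list of its own where there are three numbers: the shift along the tool's x, y, z in units of 0.2 m (1.0 is 0.2 m), then the turn, a rotation vector about the tool's x, y, z in units of 90 degrees (1.0 is 90 degrees). A call has 1 to 20 rows; each row is the pose to reach, as a shift and turn from the pose commanded when the call began, along the tool's axes at that moment; what a row does not reach only later rows make up. A row lasts 1/8 s, in which the tool goes at most 62.5 mm and 10.7 degrees, less where a joint would pass 70% of its speed; a pose out of reach is approached as far as the arm can. A call with a number of a shift or a turn outside -1 to 1 is refused whole. A call with a gripper value outside its range is refused whole. OPENING is the finger opening in mm, from 0 to 94, set as the call begins (- or left out, the last holds). The fingers move at their own pace and stop on an object; FORCE is the grip in N (left out, the last holds). Time passes only in rows, so rows that repeat a pose let the fingers close. It gives the time, the measured TCP pose, the force, the opening and the grip force at its end, in the units of the state.
- status.get_obs(): the state, without advancing time (a new reading comes with each control period).
- cams.camera(name): name is "side" or "top" or "wrist"; returns a dict with "color" (420x560x3 uint8, red, green, blue), "range_z" (420x560 float32, mm along the optical axis (not along the pixel's ray), 0 where there is no reading), "fx", "fy", "cx", "cy" (pixels), "pose" (4x4, takes a point from camera to world coordinates); the wrist camera has in their place "tool_from_camera" (4x4, takes a point from camera to tool coordinates, whose origin is the TCP and whose axes are the flange's). Camera axes: x right, y down, z forward; pixel columns grow to the right and rows downward; lengths in mm; the calibration is good to about 2 mm. A picture is of the moment at which its call begins: read the wrist's pose just before it.
- bot.job_done(): hands the job in; it is judged then, once.
The state is a dict: "time": time; "joint_positions": joint angles; "qvel": joint speeds; "effort": joint torques, N m; "tool_pos": TCP position; "eef_rot": TCP orientation; "wrist_force": force on the tool from outside, world axes, zero at the start; "moment": the same for the moment, N m; "width": opening from 0.0 (shut) to 1.0 (fully open); "grip_force": force on a finger pad.
Only numpy, scipy, OpenCV 4.12 (cv2) and the standard library are available. Lean on these libraries where they do the work, as an engineer would, in place of code of your own. Each camera call takes 0.05 s, during which the arm holds its last target. There are 200 camera calls.

## Working session

There is one attempt and no reset: what is moved stays moved. The work goes in short steps, Python scripts to look and compute and a shell command to move; the robot and the scene stay as the last step left them, time stands still between calls to the robot, and variables do not carry over. Pictures are saved under pics/ and viewed, at most 10 in all, crops included, and the job is handed in when it is done.

```bash
ls; mkdir -p pics
python3 - <<'E'
from bench import status,cams,bot
import numpy as np,cv2,pickle
print(status.get_obs())
for n in ("top","side"):
    c=cams.camera(n); pickle.dump(c,open(f"{n}0.pkl","wb"))
    cv2.imwrite(f"pics/{n}0.png",c["color"][:,:,::-1]); print(n,c["fx"],c["cx"],c["cy"],c["pose"])
E
```

```text
pics
{'time': 0.0, 'joint_positions': array([ 6.02123010e+01,  5.03984112e+00,  7.86208188e+01, -1.56659018e-04,
        9.64625944e+01, -5.90591081e+00]), 'qvel': array([ 0.07539572,  0.00915839, -0.02401495, -0.00025416, -0.02879217,
        0.02568715]), 'effort': array([ 8.88574887e-04, -3.40179527e+01, -3.02427506e+01,  7.19340937e-02,
        3.29818495e-02, -1.72871050e-04]), 'tool_pos': array([222.4232746 , 502.49652879, 226.33189582]), 'eef_rot': array([-1.79877384e+02, -1.25273883e-02,  1.56118181e+02]), 'wrist_force': array([ 0.10393629, -0.04719843, -0.48615472]), 'moment': array([ 0.06252469, -0.02835058, -0.02896125]), 'grip_force': 0.0, 'width': 0.9993000867883386}
top 519.3922323378357 281.9629771661946 207.5910923038237 [[-2.74751484e-03 -9.95891453e-01  9.05133432e-02  4.06211995e+02]
 [-9.99906700e-01  1.52485073e-03 -1.35744924e-02  1.17566773e+01]
 [ 1.33807016e-02 -9.05421944e-02 -9.95802725e-01  1.60483973e+03]
 [ 0.00000000e+00  0.00000000e+00  0.00000000e+00  1.00000000e+00]]
side 412.5576459492759 274.8320514418968 213.24099711985565 [[ 7.73636831e-01 -4.39999329e-01  4.55945878e-01  1.76043963e+01]
 [-6.33506649e-01 -5.22962237e-01  5.70245407e-01 -6.17472890e+02]
 [-1.24651202e-02 -7.30007595e-01 -6.83325349e-01  8.25433567e+02]
 [ 0.00000000e+00  0.00000000e+00  0.00000000e+00  1.00000000e+00]]
```

View pics/top0.png

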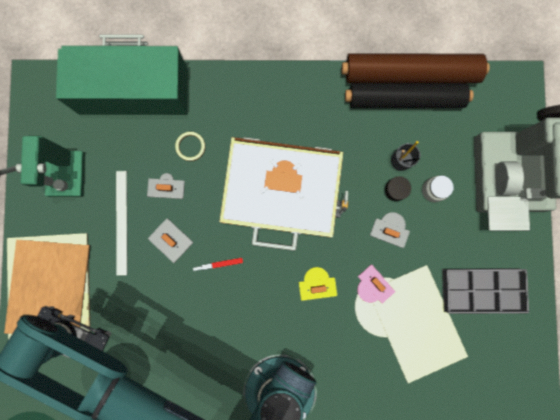

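View pics/side0.png

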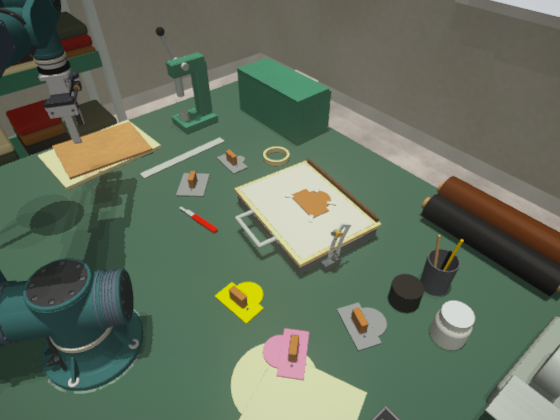

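Candidates (top view): the grey plate with a broad tongue at (391,230) fits the flap pattern. The others are the grey narrow tongue at (166,187), i.e. tab; the grey plain one at (170,240), i.e. pocket; and the yellow (318,285) and pink (377,284) look-alikes. I choose (391,230), check it in a crop, and measure it.

```bash
cat > h.py <<'E'
import numpy as np,cv2,pickle
from scipy.spatial.transform import Rotation as R
def ray(c,uv,z,T=None):
    T=c["pose"] if T is None else T
    uv=np.atleast_2d(uv).astype(float)
    d=np.c_[(uv[:,0]-c["cx"])/c["fx"],(uv[:,1]-c["cy"])/c["fy"],np.ones(len(uv))]@T[:3,:3].T
    o=T[:3,3]; return o+d*((z-o[2])/d[:,2])[:,None]
def proj(c,P,T=None):
    T=c["pose"] if T is None else T
    p=(np.atleast_2d(P)-T[:3,3])@T[:3,:3]
    return np.c_[p[:,0]/p[:,2]*c["fx"]+c["cx"],p[:,1]/p[:,2]*c["fy"]+c["cy"]]
def comp(mask,near):
    n,l,s,ce=cv2.connectedComponentsWithStats(mask.astype(np.uint8))
    i=min((k for k in range(1,n) if s[k,4]>15),key=lambda k:np.hypot(*(ce[k]-near)))
    return l==i
def tool(o): # tool pose in world
    T=np.eye(4);T[:3,:3]=R.from_euler("xyz",o["eef_rot"],degrees=True).as_matrix();T[:3,3]=o["tool_pos"];return T
def outline(P):
    # plan outline (world xy pts of contour) -> origin, yaw from rectangle+tongue, by min-area box: tongue end sticks out
    (c,(w,h),a)=cv2.minAreaRect(P.astype(np.float32)); return c,w,h,a
E
python3 - <<'E'
from h import *
c=pickle.load(open("top0.pkl","rb")); im=c["color"]
hsv=cv2.cvtColor(im,cv2.COLOR_RGB2HSV)
H,S,V=[hsv[...,i].astype(int) for i in range(3)]
def cont(m,z):
    k=cv2.findContours(m.astype(np.uint8),cv2.RETR_EXTERNAL,cv2.CHAIN_APPROX_NONE)[0]
    k=max(k,key=cv2.contourArea)[:,0]; return ray(c,k,z)[:,:2]
wood=(H<18)&(S>110)&(V>70)
for nm,m,near,z in (("grip",wood,(391,232),41),("blank",wood,(283,178),62),("plate",(S<60)&(V>90)|wood,(391,230),5),("handle",(S<60)&(V>120),(275,238),52)):
    mm=comp(m,near); P=cont(mm,z); ys,xs=np.nonzero(mm)
    print(nm,mm.sum(),np.c_[xs,ys].mean(0),cv2.minAreaRect(P.astype(np.float32)),ray(c,[xs.mean(),ys.mean()],z))
cr=cv2.resize(im[190:310,270:430],None,fx=5,fy=5,interpolation=cv2.INTER_CUBIC)
cv2.imwrite("pics/crop1.png",cr[:,:,::-1])
E
```

```text
grip 83 [391.04819277 232.31325301] ((472.83740234375, -339.2771911621094), (45.71335983276367, 17.073579788208008), 69.24500274658203) [[ 472.90767982 -338.71807654   41.        ]]
blank 777 [283.37709138 177.70785071] ((643.4558715820312, -14.694149017333984), (103.78829193115234, 88.49787139892578), 82.2886734008789) [[636.42455299 -13.76312444  62.        ]]
plate 997 [390.84353059 229.19257773] ((490.20062255859375, -349.14410400390625), (118.41792297363281, 100.61357879638672), 69.26312255859375) [[ 484.08558975 -346.362197      5.        ]]
handle 8231 [280.91945086 192.24286235] ((576.9451904296875, -3.2762603759765625), (346.9120788574219, 303.1041259765625), 82.74844360351562) [[593.7556482   -6.39701868  52.        ]]
```

View pics/crop1.png

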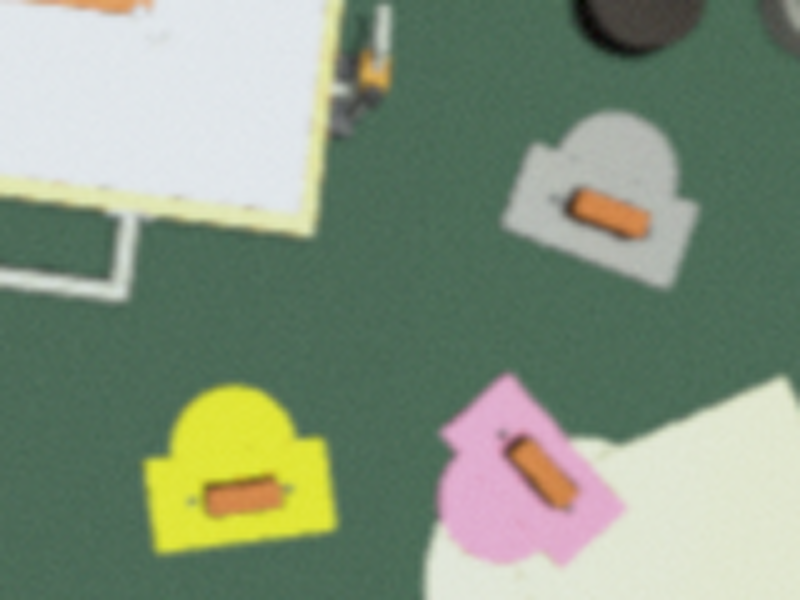

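The crop shows the grey plate with the broad tongue at crop (600,200), matching the flap pattern (about 118×100 mm blurred, yaw ≈ -20.7°). I move above it for a closer wrist-camera look.

```bash
python3 -m pendant '[[[-0.1,-0.12,0],[0,0,0]],[[-0.28,-0.33,0],[0,0,0]],[[-0.47,-0.55,0],[0,0,0]],[[-0.65,-0.76,0],[0,0,0]],[[-0.71,-0.835,0],[0,0,0]]]' 70
python3 -m pendant '[[[-0.18,-0.21,0],[0,0,0]],[[-0.36,-0.42,0],[0,0,0]],[[-0.54,-0.63,0],[0,0,0]],[[-0.71,-0.835,0],[0,0,0]]]'
python3 -m pendant '[[[-0.18,-0.21,0],[0,0,0]],[[-0.36,-0.42,0],[0,0,0]],[[-0.54,-0.63,0],[0,0,0]],[[-0.71,-0.835,0],[0,0,0]]]'
python3 -m pendant '[[[-0.18,-0.21,0],[0,0,0.11]],[[-0.36,-0.42,0],[0,0,0.22]],[[-0.54,-0.63,0],[0,0,0.33]],[[-0.68,-0.8,0],[0,0,0.44]],[[-0.71,-0.835,0],[0,0,0.55]],[[-0.71,-0.835,0],[0,0,0.66]],[[-0.71,-0.835,0],[0,0,0.77]],[[-0.71,-0.835,0],[0,0,0.88]],[[-0.71,-0.835,0],[0,0,0.964]],[[-0.71,-0.835,0],[0,0,0.964]],[[-0.71,-0.835,0],[0,0,0.964]]]'
python3 - <<'E'
from h import *
from bench import status,cams
o=status.get_obs(); c=cams.camera("wrist"); pickle.dump((o,c),open("w1.pkl","wb"))
print(o["tool_pos"],o["eef_rot"],c["tool_from_camera"].round(2),c["fx"])
cv2.imwrite("pics/w1.png",c["color"][:,:,::-1])
E
```

```text
time: 0.72
tool_pos: [285.2, 290.3, 227.2]
eef_rot: [-180.0, 0.0, 156.0]
wrist_force: [-0.6, 0.4, 0.1]
width: 0.742
grip_force: 0.0
time: 1.23
tool_pos: [347.1, 80.9, 227.2]
eef_rot: [180.0, 0.0, 156.1]
wrist_force: [0.2, 0.3, 0.9]
width: 0.748
grip_force: 0.0
time: 1.72
tool_pos: [409.4, -129.5, 227.1]
eef_rot: [180.0, -0.0, 156.1]
wrist_force: [0.5, -0.2, -0.3]
width: 0.74
grip_force: 0.0
time: 3.1
tool_pos: [471.5, -337.7, 227.1]
eef_rot: [-180.0, -0.0, 69.5]
wrist_force: [-0.1, 0.6, 0.7]
width: 0.743
grip_force: 0.0
[ 471.49451349 -337.73583535  227.05816937] [-1.79960319e+02 -1.84735515e-02  6.94653715e+01] [[   0.     -0.97   -0.23   66.19]
 [   1.      0.     -0.      0.66]
 [   0.     -0.23    0.97 -157.28]
 [   0.      0.      0.      1.  ]] 304.19763093081417
```

View pics/w1.png

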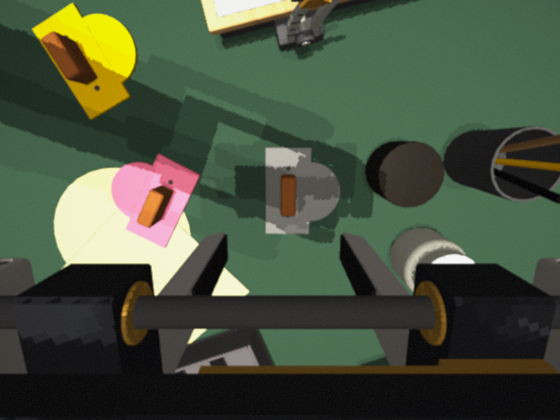

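The wrist view shows the plate at (300,190), with its tongue to the right and the grip block at (288,195) upright between the fingers. I measure both.

```bash
cat >> h.py <<'E'
def wpts(o,c,mask,z):
    T=tool(o)@c["tool_from_camera"]
    k=cv2.findContours(mask.astype(np.uint8),cv2.RETR_EXTERNAL,cv2.CHAIN_APPROX_NONE)[0]
    return ray(c,max(k,key=cv2.contourArea)[:,0],z,T)[:,:2]
def hsv(c): return [cv2.cvtColor(c["color"],cv2.COLOR_RGB2HSV)[...,i].astype(int) for i in range(3)]
def cloud(o,c):
    T=tool(o)@c["tool_from_camera"]; v,u=np.mgrid[:420,:560]; z=c["range_z"]
    P=np.stack([(u-c["cx"])/c["fx"]*z,(v-c["cy"])/c["fy"]*z,z],-1)
    return P@T[:3,:3].T+T[:3,3]
E
python3 - <<'E'
from h import *
o,c=pickle.load(open("w1.pkl","rb")); H,S,V=hsv(c); C=cloud(o,c)
wood=(H<18)&(S>110)&(V>50)
win=np.zeros_like(wood); win[130:250,235:352]=1
pl=comp(((S<60)|wood)&win,(300,190)); P=wpts(o,c,pl,5); r=cv2.minAreaRect(P.astype(np.float32)); print("plate",pl.sum(),r)
top=win&(abs(C[...,2]-41)<4); print(top.sum(),np.median(C[...,2][top]),cv2.minAreaRect(C[top][:,:2].astype(np.float32)))
g=comp(wood&win,(288,195)); print("grip wood",cv2.minAreaRect(wpts(o,c,g,41).astype(np.float32)))
print("table z",np.median(C[130:250,235:262,2]),"plate z",np.median(C[155:170,270:305,2]))
# plate edges in pattern axes
th=np.radians(-20.7)
for a in (-22,-20.7,-19.5):
    t=np.radians(a);q=P@np.array([[np.cos(t),-np.sin(t)],[np.sin(t),np.cos(t)]]); print(a,q.min(0),q.max(0))
E
```

```text
plate 5396 ((493.4875183105469, -347.8086853027344), (112.77188110351562, 95.95407104492188), 69.5113525390625)
579 40.76006351405175 ((476.3488464355469, -340.93914794921875), (44.84292221069336, 16.46207618713379), 69.92874908447266)
grip wood ((477.0159912109375, -339.52984619140625), (46.7338981628418, 16.24659538269043), 69.38545989990234)
table z -0.021416117086374697 plate z 4.967289660868175
-22 [ 538.9806594  -195.21198538] [635.89086909 -81.86677043]
-20.7 [ 536.52238864 -207.47724396] [632.56023334 -94.6274285 ]
-19.5 [ 532.53999088 -219.65208642] [ 629.19673764 -105.99687935]
```

```bash
python3 -m pendant '[[[-0.0075,0.027,0.2],[0,0,0]],[[-0.0075,0.027,0.45],[0,0,0]],[[-0.0075,0.027,0.7],[0,0,0]],[[-0.0075,0.027,0.85],[0,0,0]],[[-0.0075,0.027,0.93],[0,0,0]],[[-0.0075,0.027,0.98],[0,0,0]],[[-0.0075,0.027,0.98],[0,0,0]]]' 60
python3 -m pendant '[[[0,0,0],[0,0,0]],[[0,0,0],[0,0,0]],[[0,0,0],[0,0,0]],[[0,0,0],[0,0,0]],[[0,0,0],[0,0,0]],[[0,0,0],[0,0,0]]]' 0 30
```

```text
time: 4.03
tool_pos: [476.4, -341.3, 31.8]
eef_rot: [180.0, 0.0, 69.4]
wrist_force: [-0.3, 0.4, -0.6]
width: 0.636
grip_force: 0.0
time: 4.78
tool_pos: [476.1, -341.1, 31.6]
eef_rot: [-180.0, 0.0, 69.4]
wrist_force: [-1.4, -0.0, 0.9]
width: 0.187
grip_force: 30.0
```

```bash
python3 -m pendant '[[[0,0,-0.03],[0,0,0]],[[0,0,-0.15],[0,0,0]],[[0,0,-0.4],[0,0,0]],[[0,0,-0.7],[0,0,0]],[[0,0,-0.92],[0,0,0]],[[0,0,-1],[0,0,0]]]'
python3 -m pendant '[[[0.15,0.03,0],[0,0,0]],[[0.35,0.08,0],[0,0,0]],[[0.6,0.13,0],[0,0,0]],[[0.85,0.19,0],[0,0,0]],[[0.98,0.22,0],[0,0,0]],[[1,0.23,0],[0,0,0]]]'
python3 -m pendant '[[[0.12,0.03,0],[0,0,-0.03]],[[0.24,0.06,0],[0,0,-0.07]],[[0.3,0.07,0],[0,0,-0.11]],[[0.32,0.07,0],[0,0,-0.143]],[[0.32,0.07,0],[0,0,-0.143]],[[0.32,0.07,0],[0,0,-0.143]]]'
python3 - <<'E'
from h import *
from bench import status,cams
o=status.get_obs(); c=cams.camera("wrist"); pickle.dump((o,c),open("w2.pkl","wb"))
print(o["tool_pos"],o["eef_rot"])
cv2.imwrite("pics/w2.png",c["color"][:,:,::-1])
E
```

```text
time: 5.52
tool_pos: [477.0, -341.8, 235.1]
eef_rot: [179.7, 0.1, 69.4]
wrist_force: [-0.2, 0.0, -2.5]
width: 0.188
grip_force: 30.0
time: 6.28
tool_pos: [589.7, -168.3, 228.8]
eef_rot: [-179.7, -0.0, 69.5]
wrist_force: [-0.1, -0.2, -1.9]
width: 0.191
grip_force: 30.0
time: 7.02
tool_pos: [624.8, -116.2, 230.7]
eef_rot: [-179.9, 0.0, 82.1]
wrist_force: [-0.0, 0.7, -3.1]
width: 0.188
grip_force: 30.0
[ 624.80559585 -116.20405792  230.69611316] [-1.79920793e+02  9.51371020e-03  8.21149443e+01]
```

View pics/w2.png

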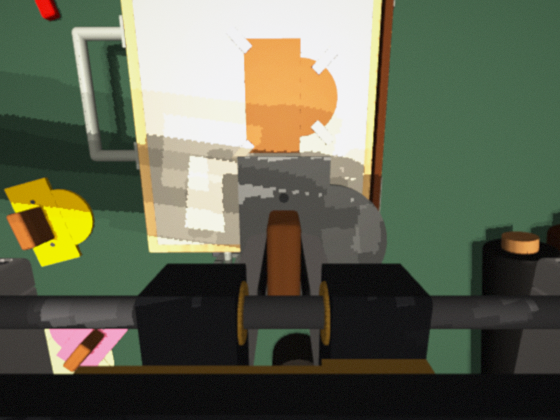

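The view shows the blank (heel edge near u=245, top edge v≈38, tongue end u≈337) and the held plate's near edge at v≈157. I fit edges for both and express them in the tool frame.

```bash
cat > fit.py <<'E'
from h import *
o,c=pickle.load(open("w2.pkl","rb")); H,S,V=hsv(c); T=tool(o)
I=np.eye(4)
def tl(uv,z): # pixel -> tool xy on world plane z
    W=ray(c,uv,z,T@c["tool_from_camera"]); return ((W-T[:3,3])@T[:3,:3])[:,:2]
b=(H<20)&(S>90)&(V>90); b[160:]=0; b[:,:200]=0; b[:,350:]=0
b=comp(b,(280,95))
rows=np.arange(62,135); heel=np.array([(np.nonzero(b[r])[0][0]-.5,r) for r in rows])
cols=np.arange(256,294); top=np.array([(u,np.nonzero(b[:,u])[0][0]-.5) for u in cols])
arc=np.array([(np.nonzero(b[r])[0][-1]+.5,r) for r in list(range(78,118))])
def line(p):
    vx,vy,x,y=cv2.fitLine(p.astype(np.float32),cv2.DIST_HUBER,0,.01,.01).ravel(); return np.array([vx,vy]),np.array([x,y])
def circ(p):
    A=np.c_[2*p,np.ones(len(p))]; s=np.linalg.lstsq(A,(p**2).sum(1),rcond=None)[0]; return s[:2],np.sqrt(s[2]+s[:2]@s[:2])
h,t,a=tl(heel,62),tl(top,62),tl(arc,62)
for n,l in (("heel",h),("top",t)):
    d,p=line(l); print(n,np.degrees(np.arctan2(d[1],d[0]))%180,p)
print("arc",circ(a), "max y",a[:,1].max(),"heel y mid",h[:,1].mean())
bot=[(u,np.nonzero(b[:,u])[0][-1]+.5) for u in (255,265,275,285)]; print("bot",tl(bot,62))
# held plate by depth: z about 204 (upper face)
C=cloud(o,c); m=(abs(C[...,2]-203)<9); m[:150]=0;m[262:]=0; m[:,:225]=0;m[:,390:]=0
n,l,s,ce=cv2.connectedComponentsWithStats(m.astype(np.uint8)); m=l==1+np.argmax(s[1:,4]); print("plate z",np.median(C[...,2][m]),m.sum(),s[1:][np.argmax(s[1:,4])])
zp=np.median(C[...,2][m])
pr=np.arange(172,255); ph=tl([(np.nonzero(m[r])[0][0]-.5,r) for r in pr],zp)
pt=tl([(u,np.nonzero(m[:,u])[0][0]-.5) for u in range(245,322)],zp)
pa=tl([(np.nonzero(m[r])[0][-1]+.5,r) for r in range(205,255)],zp)
for nme,l in (("pheel",ph),("ptop",pt)):
    d,p=line(l); print(nme,np.degrees(np.arctan2(d[1],d[0]))%180,p)
print("parc",circ(pa))
E
python3 fit.py
```

```text
heel 179.83385 [103.47896 -38.76533]
top 90.01006 [158.4954    -11.3209915]
arc (array([104.19544872,  15.54728932]), np.float64(38.75237971556338)) max y 54.3696017817959 heel y mid -38.765331655971686
bot [[ 49.38521807 -29.57932481]
 [ 49.39020922 -19.02535359]
 [ 49.39519975  -8.47270605]
 [ 49.40018965   2.07861805]]
plate z 203.98042344828718 10468 [  237   156   150   106 10468]
pheel 0.24960428 [ 17.261295 -27.512863]
ptop 89.97184 [54.88948  -6.909933]
parc (array([-0.29600111, 29.00344996]), np.float64(37.30501548342184))
```

```bash
python3 -m pendant '[[[0.06,-0.03,0.05],[0,0,0]],[[0.12,-0.058,0.15],[0,0,0]],[[0.12,-0.058,0.3],[0,0,-0.002]],[[0.12,-0.058,0.42],[0,0,-0.002]],[[0.12,-0.058,0.48],[0,0,-0.002]],[[0.12,-0.058,0.5],[0,0,-0.002]],[[0.12,-0.058,0.5],[0,0,-0.002]],[[0.12,-0.058,0.5],[0,0,-0.002]]]'
python3 - <<'E'
from h import *
from bench import status,cams
o=status.get_obs(); c=cams.camera("wrist"); pickle.dump((o,c),open("w3.pkl","wb"))
print(o["tool_pos"],o["eef_rot"])
cv2.imwrite("pics/w3.png",c["color"][:,:,::-1])
E
```

```text
time: 8.07
tool_pos: [617.8, -90.0, 132.8]
eef_rot: [179.9, 0.0, 82.4]
wrist_force: [-0.7, 0.1, -2.6]
width: 0.189
grip_force: 30.0
[617.80341343 -90.0383805  132.84447268] [1.79860739e+02 8.88483090e-03 8.24049209e+01]
```

View pics/w3.png

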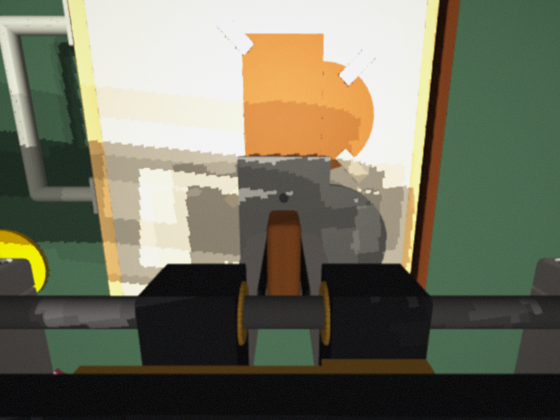

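The plate is lower now, with the blank's top edge at v≈34, heel at u≈244 and tongue end at u≈373. I refit at this closer range.

```bash
sed -e 's/w2.pkl/w3.pkl/' -e 's/b\[:,350:\]=0/b[:,385:]=0/' -e 's/arange(62,135)/arange(60,145)/' -e 's/arange(256,294)/arange(258,316)/' -e 's/range(78,118)/range(86,145)/' -e 's/-203)<9/-106)<9/' fit.py > fit3.py; python3 fit3.py
```

```text
heel 0.42666125 [ 91.25255  -28.212496]
top 89.9467 [133.82335    5.399045]
arc (array([79.3228599 , 28.73727068]), np.float64(36.37592044771149)) max y 65.33442619999846 heel y mid -28.22958786555145
bot [[ 52.20781843 -20.59676757]
 [ 52.20973184 -13.19858854]
 [ 52.21164549  -5.7995084 ]
 [ 52.21355937   1.600473  ]]
plate z 106.18582236891626 10476 [  237   156   150   106 10476]
pheel 0.20620191 [ 19.218145 -27.498745]
ptop 89.985176 [54.89589   4.369617]
parc (array([-0.35605036, 28.90202862]), np.float64(37.434444214925236))
```

```bash
python3 -m pendant '[[[0.1,-0.002,0],[0,0,0]],[[0.25,-0.004,0],[0,0,0]],[[0.36,-0.0045,0],[0,0,0]],[[0.395,-0.0045,0],[0,0,0]],[[0.395,-0.0045,0.06],[0,0,0]],[[0.395,-0.0045,0.12],[0,0,0]],[[0.395,-0.0045,0.15],[0,0,0]],[[0.395,-0.0045,0.15],[0,0,0]],[[0.395,-0.0045,0.15],[0,0,0]]]'
python3 -c "
from bench import status
o=status.get_obs();print(o['tool_pos'],o['eef_rot'],o['wrist_force'])"
```

```text
time: 9.25
tool_pos: [626.9, -11.8, 101.8]
eef_rot: [180.0, -0.0, 82.4]
wrist_force: [-0.1, -0.0, -1.8]
width: 0.192
grip_force: 30.0
[626.86976586 -11.79623751 101.75915345] [ 1.79966154e+02 -4.23011997e-03  8.23802836e+01] [-0.11495986 -0.0111496  -1.77925956]
```

```bash
python3 -m pendant '[[[0.002,0.0025,0.015],[0,0,0]],[[0.002,0.0025,0.028],[0,0,0]],[[0.002,0.0025,0.034],[0,0,0]],[[0.002,0.0025,0.037],[0,0,0]],[[0.002,0.0025,0.039],[0,0,0]],[[0.002,0.0025,0.039],[0,0,0]]]'
python3 -c "
from bench import status
o=status.get_obs();print(o['tool_pos'],o['wrist_force'])"
```

```text
time: 10.0
tool_pos: [627.2, -11.1, 93.7]
eef_rot: [180.0, -0.0, 82.4]
wrist_force: [-0.3, 0.3, -2.6]
width: 0.19
grip_force: 30.0
[627.21217378 -11.09597192  93.71118937] [-0.3349434   0.27576401 -2.56939543]
```

```bash
python3 -m pendant '[[[-0.001,0,0.003],[0,0,0]],[[-0.001,0,0.006],[0,0,0]],[[-0.001,0,0.006],[0,0,0]]]'
```

```text
time: 10.38
tool_pos: [627.3, -11.2, 93.5]
eef_rot: [180.0, -0.0, 82.4]
wrist_force: [-1.4, -0.7, 3.7]
width: 0.191
grip_force: 30.0
```

Contact is made (upward force). I release gently, rise, and look.

```bash
python3 -m pendant '[[[0,0,0],[0,0,0]],[[0,0,0],[0,0,0]],[[0,0,0],[0,0,0]],[[0,0,0],[0,0,0]],[[0,0,0],[0,0,0]]]' 45
python3 -m pendant '[[[0,0,-0.1],[0,0,0]],[[0,0,-0.3],[0,0,0]],[[0,0,-0.55],[0,0,0]],[[-0.05,0,-0.7],[0,0,0]],[[-0.1,0,-0.75],[0,0,0]],[[-0.1,0,-0.75],[0,0,0]],[[-0.1,0,-0.75],[0,0,0]]]'
python3 - <<'E'
from h import *
from bench import status,cams
o=status.get_obs(); c=cams.camera("wrist"); pickle.dump((o,c),open("w4.pkl","wb"))
print(o["tool_pos"],o["eef_rot"])
cv2.imwrite("pics/w4.png",c["color"][:,:,::-1])
c=cams.camera("top"); pickle.dump(c,open("top1.pkl","wb"))
c=cams.camera("side"); pickle.dump(c,open("side1.pkl","wb"))
E
```

```text
time: 11.0
tool_pos: [627.2, -11.3, 92.4]
eef_rot: [-180.0, -0.0, 82.4]
wrist_force: [0.2, -0.0, 0.1]
width: 0.48
grip_force: 0.0
time: 11.88
tool_pos: [623.8, -31.0, 240.4]
eef_rot: [-179.8, -0.0, 82.4]
wrist_force: [-0.8, 0.4, -0.2]
width: 0.482
grip_force: 0.0
[623.80988466 -31.01159855 240.41252838] [-1.79798840e+02 -2.28190363e-02  8.24007251e+01]
```

View pics/w4.png

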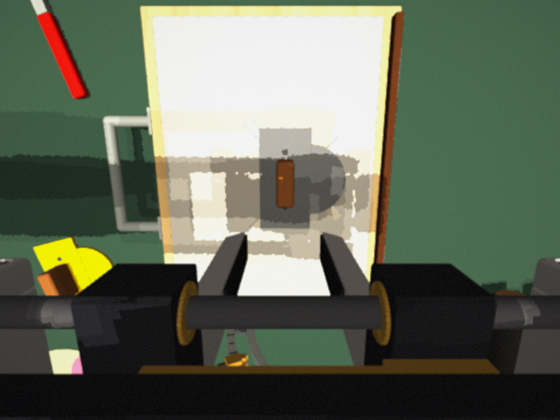

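The pattern lies on the blank with no orange showing around it (plate at u 260–345, v 128–228). The handle bar is at u≈110–120, v 120–228, and the brass clip at (237,358). Next I measure residual orange, the handle, and the pointer angle.

Run:
```python
from h import *
o,c=pickle.load(open("w4.pkl","rb")); H,S,V=hsv(c); C=cloud(o,c); T=tool(o)
org=(H<20)&(S>110)&(V>60); r=org[115:240,245:360].copy(); r[40:98,25:55]=0; print("orange px",r.sum(),np.argwhere(r)[:8]+[115,245])
z=C[...,2]
# handle bar
m=(abs(z-54)<8)&(S<70); w=np.zeros_like(m); w[132:216,95:132]=1; m&=w
P=C[m]; print("bar n",m.sum(),"zmax",np.percentile(P[:,2],95))
us=[];
for v in range(135,215,2):
    k=np.nonzero(m[v])[0]
    if len(k): us.append((k.mean(),v))
Q=ray(c,us,57,T@c["tool_from_camera"])[:,:2]
d=cv2.fitLine(Q.astype(np.float32),cv2.DIST_HUBER,0,.01,.01).ravel(); 
m2=(abs(z-54)<8)&(S<70); m2[:,:95]=0;m2[:,125:]=0;m2[:100]=0;m2[245:]=0
m2=comp(m2,(114,175)); vs=np.nonzero(m2.any(1))[0]; print("v ext",vs.min(),vs.max())
ends=[]
for v in (vs.min(),vs.max()):
    u=np.nonzero(m2[v])[0].mean(); ends.append(ray(c,(u,v),57,T@c["tool_from_camera"])[0])
print("ends",ends,"mid",np.mean(ends,0),"len",np.linalg.norm(ends[0]-ends[1]))
print("bar line ang",np.degrees(np.arctan2(d[1],d[0])),d[2:])
# plate on board
print("plate edges")
h=np.array(np.mean(ends,0)); h[2]=52
# intersect line with mid
a=np.radians(-7.6); X=np.array([np.cos(a),np.sin(a),0]);Y=np.array([-X[1],X[0],0])
B=np.array([*d[2:],52.]); h=B+Y*((h-B)@Y); hinge=h+308*X; print("handle",h,"hinge",hinge)
np.save("hinge.npy",np.array([h,hinge,X,Y]))
for nm in ("side0","top0","top1","side1"):
    c2=pickle.load(open(nm+".pkl","rb")); H2,S2,V2=hsv(c2)
    br=(H2>8)&(H2<28)&(S2>110)&(V2>110)
    st=hinge-186*Y-170*X*np.cos(.33)+np.array([0,0,170*np.sin(.33)])
    pp=proj(c2,st)[0]; mm=comp(br,pp); yx=np.argwhere(mm); uv=yx.mean(0)[::-1]
    D=np.r_[(uv-[c2["cx"],c2["cy"]])/c2["fx"],1]@c2["pose"][:3,:3].T; O=c2["pose"][:3,3]
    for off in (-186,):
        t=((hinge+off*Y-O)@Y)/(D@Y); W=O+t*D-hinge
        print(nm,"pred",pp,"clip",uv,mm.sum(),"r",np.hypot(W@X,W[2]),"ang",np.arctan2(W[2],-W@X))
c2=pickle.load(open("side1.pkl","rb"))
cv2.imwrite("pics/clip.png",cv2.resize(c2["color"][200:290,290:410],None,fx=6,fy=6,interpolation=cv2.INTER_CUBIC)[:,:,::-1])
```

```text
orange px 0 []
bar n 1004 zmax 58.75717978624747
v ext 115 230
ends [array([456.83665004,  80.35120908,  57.        ]), array([430.44918027, -46.50869735,  57.        ])] mid [443.64291516  16.92125586  57.        ] len 129.5752075857812
bar line ang 82.536125 [440.08215   17.956034]
plate edges
handle [440.00878351  17.40615255  52.        ] hinge [745.30316991 -23.32881565  52.        ]
side0 pred [340.40858    238.28014475] clip [337.7027027 233.2972973] 37 r 188.57551920191 ang 0.42717277704070344
top0 pred [343.15789075 201.00228909] clip [344.  204.2] 25 r 192.7045475463546 ang 0.45451504249599717
top1 pred [343.15789075 201.00228909] clip [344.  204.2] 25 r 192.7045475463546 ang 0.45451504249599717
side1 pred [340.40858    238.28014475] clip [337.7027027 233.2972973] 37 r 188.57551920191 ang 0.42717277704070344
```

View pics/clip.png

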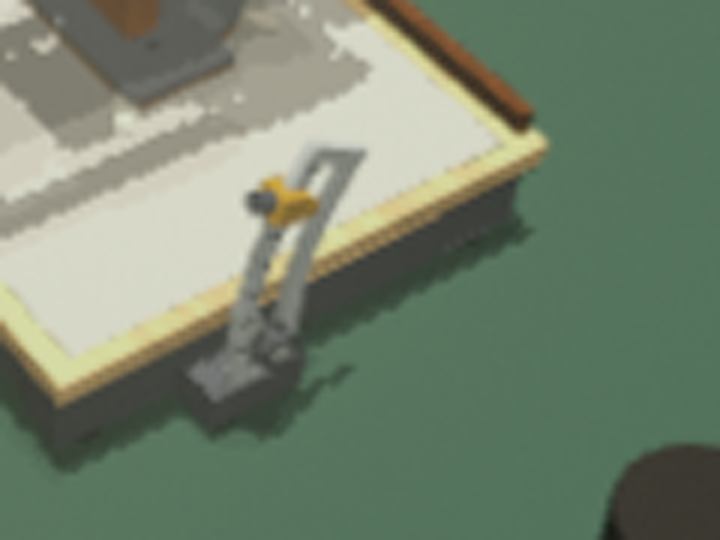

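Run:
```python
from h import *
h,hinge,X,Y=np.load("hinge.npy")
def bf(W): W=W-hinge; return W@X,W@Y,W[...,2]
o,c=pickle.load(open("w4.pkl","rb")); H,S,V=hsv(c); C=cloud(o,c)
m=(H>8)&(H<28)&(S>110)&(V>60); m[:345]=0;m[375:]=0;m[:,:215]=0;m[:,262:]=0
P=C[m]; P=P[(P[:,2]>60)&(P[:,2]<200)]; print("wrist clip",len(P)); 
if len(P): x,y,z=bf(P); print(np.median(x),np.median(y),np.median(z),"ang",np.median(np.arctan2(z,-x)),"r",np.median(np.hypot(x,z)))
c=pickle.load(open("side1.pkl","rb")); c["tool_from_camera"]=c["pose"]; H,S,V=hsv(c)
C=cloud({"eef_rot":[0,0,0],"tool_pos":[0,0,0]},c)
m=comp((H>8)&(H<28)&(S>110)&(V>110),(338,233)); P=C[m]; x,y,z=bf(P); print("side clip",np.c_[x,y,z].round(0).tolist()); a=np.arctan2(z,-x); print("ang",np.median(a),a.min(),a.max(),"y",np.median(y))
# bias: handle seen by side cloud; plate/table
print("side table z",np.median(C[270:280,320:335,2]))
x,y,z=bf(C); hb=(abs(x+308)<25)&(abs(y)<45)&(z>-15)&(z<25); print("side handle x,z",hb.sum(),np.median(x[hb]),np.percentile(z[hb],95))
gr=(z>30)&(z<60)&(abs(y)<70)&(abs(x+118)<40); print("grip side x,y",np.median(x[gr]),np.median(y[gr]),"z",np.percentile(z[gr],90),gr.sum()," true",bf(np.array([627.2,-11.2,103.])))
```

```text
wrist clip 266
-167.45087608845978 -180.08137845164876 76.96654802630249 ang 0.4351329721723589 r 184.48492325476468
side clip [[-178.0, -179.0, 86.0], [-175.0, -179.0, 84.0], [-173.0, -181.0, 86.0], [-179.0, -181.0, 86.0], [-179.0, -184.0, 88.0], [-177.0, -185.0, 87.0], [-174.0, -185.0, 87.0], [-179.0, -187.0, 87.0], [-175.0, -187.0, 85.0], [-172.0, -187.0, 84.0], [-170.0, -188.0, 84.0], [-168.0, -189.0, 83.0], [-181.0, -190.0, 87.0], [-179.0, -191.0, 88.0], [-175.0, -191.0, 86.0], [-173.0, -192.0, 85.0], [-170.0, -192.0, 84.0], [-166.0, -191.0, 81.0], [-155.0, -183.0, 68.0], [-180.0, -189.0, 83.0], [-177.0, -190.0, 82.0], [-175.0, -191.0, 82.0], [-172.0, -191.0, 80.0], [-167.0, -190.0, 77.0], [-167.0, -192.0, 78.0], [-163.0, -192.0, 76.0], [-181.0, -188.0, 79.0], [-182.0, -192.0, 83.0], [-180.0, -193.0, 83.0], [-175.0, -191.0, 79.0], [-171.0, -191.0, 76.0], [-168.0, -191.0, 75.0], [-165.0, -191.0, 73.0], [-183.0, -191.0, 80.0], [-181.0, -192.0, 79.0], [-178.0, -192.0, 78.0], [-174.0, -191.0, 74.0]]
ang 0.4395815412334517 0.4044770707412628 0.46134218560534435 y -190.69166650027682
side table z 1.615208119395561
side handle x,z 122 -316.08131026559 8.562596358012087
grip side x,y -127.39796367231182 -6.918921529480393 z 53.23350729485819 152  true (np.float64(-118.66981074042985), np.float64(-3.597628373626751), array(51.))
```

```bash
python3 -m pendant '[[[0.02,-0.2,0],[0,0,0]],[[0.06,-0.45,0],[0,0,0]],[[0.1,-0.75,0],[0,0,0]],[[0.118,-0.92,0],[0,0,0]],[[0.118,-0.943,0.15],[0,0,0]],[[0.118,-0.943,0.4],[0,0,0]],[[0.118,-0.943,0.48],[0,0,0]],[[0.118,-0.943,0.5],[0,0,0]],[[0.118,-0.943,0.5],[0,0,0]]]' 44
python3 -c "
from bench import status
o=status.get_obs();print(o['tool_pos'],o['eef_rot'])"
```

```text
time: 13.15
tool_pos: [441.7, 17.1, 143.7]
eef_rot: [179.9, -0.0, 82.4]
wrist_force: [0.3, -0.3, -0.3]
width: 0.466
grip_force: 0.0
[441.68631955  17.06839174 143.73045851] [ 1.79886482e+02 -1.14189052e-02  8.24074558e+01]
```

```bash
python3 -m pendant '[[[0,-0.008,0.12],[0,0,0]],[[0,-0.008,0.28],[0,0,0]],[[0,-0.008,0.38],[0,0,0]],[[0,-0.008,0.43],[0,0,0]],[[0,-0.008,0.44],[0,0,0]],[[0,-0.008,0.44],[0,0,0]]]'
python3 -m pendant '[[[0,0,0],[0,0,0]],[[0,0,0],[0,0,0]],[[0,0,0],[0,0,0]],[[0,0,0],[0,0,0]],[[0,0,0],[0,0,0]],[[0,0,0],[0,0,0]]]' 0 20
python3 -c "
from bench import status
o=status.get_obs();print(o['tool_pos'],o['eef_rot'],o['width']*94)"
```

```text
time: 13.9
tool_pos: [440.1, 17.3, 55.6]
eef_rot: [179.9, -0.0, 82.4]
wrist_force: [0.2, 0.4, -0.3]
width: 0.47
grip_force: 0.0
time: 14.65
tool_pos: [436.9, 17.7, 54.4]
eef_rot: [-179.7, 0.0, 82.4]
wrist_force: [-4.8, 0.6, 6.1]
width: 0.121
grip_force: 20.0
[436.91442416  17.68263778  54.38662391] [-1.79690168e+02  4.00854948e-03  8.24194742e+01] 11.363158578038279
```

```bash
python3 -m pendant '[[[0,-0.015,0],[0,0,0]],[[0,-0.014,-0.02],[0,0,0]],[[0,-0.014,-0.046],[0,0,0]],[[0,-0.012,-0.092],[0,0,0]],[[0,-0.0075,-0.154],[0,0,0]],[[0,0,-0.215],[0,0,0]],[[0,0.01,-0.276],[0,0,0]],[[0,0.022,-0.336],[0,0,0]],[[0,0.037,-0.396],[0,0,0]],[[0,0.054,-0.455],[0,0,0]],[[0,0.073,-0.5135],[0,0,0]],[[0,0.089,-0.557],[0,0,0]],[[0,0.1005,-0.5855],[0,0,0]],[[0,0.1065,-0.6],[0,0,0]],[[0,0.1065,-0.6],[0,0,0]],[[0,0.1065,-0.6],[0,0,0]]]'
python3 - <<'E'
from h import *
from bench import status,cams
o=status.get_obs(); print(o["tool_pos"],o["eef_rot"],o["wrist_force"])
print("tilt",np.arcsin((o["tool_pos"][2]-54.4)/308))
for n in ("side","top"):
    c=cams.camera(n); pickle.dump(c,open(n+"2.pkl","wb"))
    print(n)
c=pickle.load(open("side2.pkl","rb"))
a=cv2.resize(c["color"][200:280,310:370],None,fx=7,fy=7,interpolation=cv2.INTER_CUBIC)
b=cv2.resize(c["color"][170:290,270:390],(560,560),interpolation=cv2.INTER_CUBIC)
im=np.hstack([a[:560],b])
cv2.imwrite("pics/lift1.png",cv2.resize(im,None,fx=.8,fy=.8)[:,:,::-1])
E
```

```text
time: 16.65
tool_pos: [462.4, 14.2, 173.7]
eef_rot: [179.7, -0.0, 82.4]
wrist_force: [9.0, -1.2, -9.5]
width: 0.122
grip_force: 20.0
[462.44457943  14.20301235 173.70578069] [ 1.79727140e+02 -1.43259015e-02  8.23892878e+01] [ 8.96945125 -1.16014355 -9.53207354]
tilt 0.397762430106093
side
top
```

View pics/lift1.png

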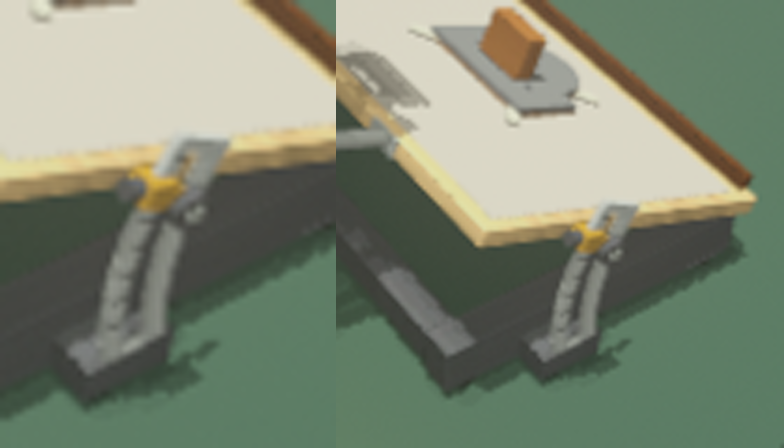

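Left crop: nut/stud at crop (193,210) → side pixel ≈(344.5,237.5). The brass clip is at crop (157,187), so the stud is slightly below pointer level. I compare the two numerically in the same image.

Run:
```python
from h import *
_,_,X,Y=np.load("hinge.npy"); hinge=np.array([437.3,17.6,52])+308*X; print(hinge)
c=pickle.load(open("side2.pkl","rb")); H,S,V=hsv(c)
m=comp((H>8)&(H<28)&(S>110)&(V>110),(338,233)); yx=np.argwhere(m); print("clip",yx.mean(0)[::-1],yx.min(0),yx.max(0),m.sum())
def P(r,a,y): return hinge+y*Y-r*np.cos(a)*X+np.array([0,0,r*np.sin(a)])
for y in (-186,-192,-198,-204): print("stud at .398, y",y,proj(c,P(170,.398,y))[0])
for a in (.38,.40,.42,.44): print(a,"tip",proj(c,P(170,a,-186))[0],"rail185",proj(c,P(186,a,-186))[0],"r193",proj(c,P(193,a,-186))[0])
for y in(-178,-186,-194): print("arc end .5585",y,proj(c,P(160,.5585,y))[0],proj(c,P(180,.5585,y))[0])
g=cv2.cvtColor(c["color"],cv2.COLOR_RGB2GRAY); print(g[230:244,330:354])
```

```text
[742.5943864 -23.1349682  52.       ]
clip [337.15555556 233.08888889] [229 333] [237 342] 45
stud at .398, y -186 [341.35921589 234.95394938]
stud at .398, y -192 [342.95164943 236.50314292]
stud at .398, y -198 [344.55640497 238.06432389]
stud at .398, y -204 [346.17362609 239.63763195]
0.38 tip [340.85635732 235.97110275] rail185 [336.10339417 236.67409627] r193 [333.99408834 236.98607604]
0.4 tip [341.41617771 234.84060846] rail185 [336.71317835 235.42598851] r193 [334.62550761 235.68583988]
0.42 tip [341.99770069 233.70384439] rail185 [337.34736037 234.17048517] r193 [335.28254422 234.3776802 ]
0.44 tip [342.60072616 232.56138209] rail185 [338.00572978 232.90822853] r193 [335.96498399 233.06227117]
arc end .5585 -178 [347.0319165 223.9293748] [341.82153225 223.43310191]
arc end .5585 -186 [349.18706552 225.94088497] [343.98011893 225.47060846]
arc end .5585 -194 [351.36450684 227.97320167] [346.16135244 227.52949151]
[[127 126 130 139 160 174 178 189 189 165 139 133 126 138 139 144 141 133
  125 119 119 120 112 108]
 [126 120 112 144 138 158 175 183 177 159 148 135 119 143 143 1
[... 550 characters left out ...]
71  70  85 113 132 129 117 103  88  88  97  91  95  99 133 105  70
   70  72  71  72  72  72]
 [ 70  71  73 109 125 127 125 104  78  70  76  83  75 121 123 113  88  72
   71  72  72  72  72  73]
 [ 70  69  88 122 121 108  99  81  74  90  83  74  72 101 108  95  77  72
   72  72  72  73  71  70]
 [ 70  70 108 128 134 134 120  87  81 118 114  94  79  78  73  72  73  73
   72  73  71  70  69  69]
 [ 71  89 122 132 135 131 103  75  88 119 132 127 102  75  72  72  71  74
   71  69  69  69  69  68]
 [ 72 107 126 134 135 119  88  74 108 126 134 135 105  77  71  74  72  71
   69  70  68  68  68  69]
 [ 75 116 131 130 126 100  75  87 119 131 134 132  98  74  72  69  70  69
   70  69  69  69  69  67]]
```

```bash
python3 -m pendant '[[[0,0.01,0],[0,0,0]],[[0,0.018,-0.016],[0,0,0]],[[0,0.025,-0.034],[0,0,0]],[[0,0.031,-0.048],[0,0,0]],[[0,0.031,-0.048],[0,0,0]],[[0,0.031,-0.048],[0,0,0]]]'
python3 - <<'E'
from h import *
from bench import status,cams
o=status.get_obs(); print(o["tool_pos"],o["wrist_force"])
print("tilt",np.arcsin((o["tool_pos"][2]-54.4)/308))
cs=[cams.camera("side") for _ in range(8)]
im=np.mean([k["color"].astype(float) for k in cs],0).astype(np.uint8); c=cs[0]; c["color"]=im; pickle.dump(c,open("side3.pkl","wb"))
H,S,V=hsv(c); m=comp((H>8)&(H<28)&(S>110)&(V>110),(338,233)); print("clip",np.argwhere(m).mean(0)[::-1],m.sum())
a=cv2.resize(im[212:257,315:375],None,fx=13,fy=13,interpolation=cv2.INTER_CUBIC)
cv2.imwrite("pics/lift2.png",a[:,:,::-1]); pickle.dump(cams.camera("top"),open("top3.pkl","wb"))
E
```

```text
time: 17.5
tool_pos: [467.1, 13.6, 183.8]
eef_rot: [179.9, -0.0, 82.4]
wrist_force: [5.8, -0.9, -7.5]
width: 0.125
grip_force: 20.0
[467.06437128  13.5751044  183.82570847] [ 5.75523731 -0.91527028 -7.5018127 ]
tilt 0.4336804111175692
clip [337.04255319 233.12765957] 47
```

View pics/lift2.png

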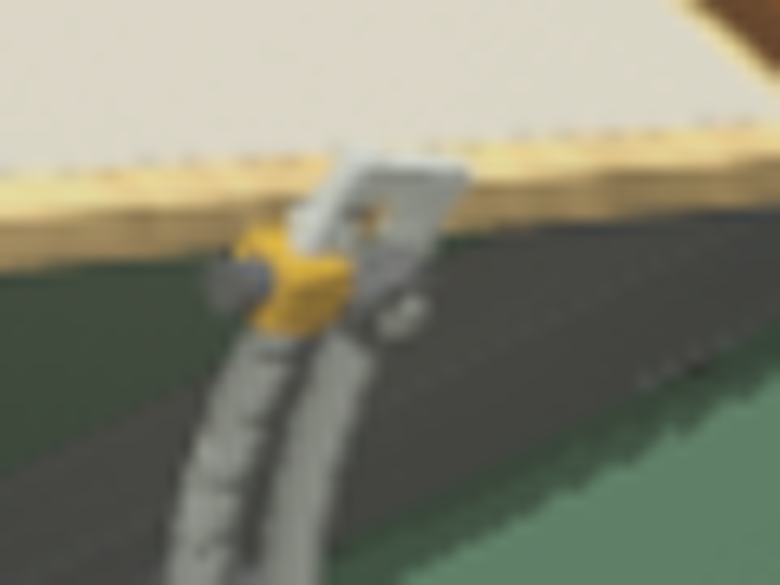

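The stud nut at crop (400,313) now sits level, along the radial line, with the pointer's tip at (352,285), given its protrusion toward the camera. Last I check that the pattern has not slid.

Run:
```python
from h import *
from bench import status
_,_,X,Y=np.load("hinge.npy"); hinge=np.array([437.3,17.6,52])+308*X
G=np.array([627.2,-11.2,103])-hinge; x,y=G@X,G@Y
def at(a,x,z): return hinge+y*Y+X*(x*np.cos(a)+z*np.sin(a))+np.array([0,0,-x*np.sin(a)+z*np.cos(a)])
for n,a in (("top1",0),("top3",.4337),("side2",.398),("side3",.4337)):
    c=pickle.load(open(n+".pkl","rb")); H,S,V=hsv(c); p=proj(c,at(a,x,44 if 'side' in n else 51))[0]
    m=comp((H<18)&(S>120)&(V>70)&(V<255),p); print(n,"pred",p,"obs",np.argwhere(m).mean(0)[::-1],m.sum(),"px for +10mm x",proj(c,at(a,x+10,51))[0]-proj(c,at(a,x,51))[0])
o=status.get_obs(); print(o["time"],o["tool_pos"],o["qvel"].round(2))
```

```text
top1 pred [282.73450108 178.76293003] obs [249.53846154 140.53846154] 52 px for +10mm x [ 0.44305753 -3.36361239]
top3 pred [284.43037792 165.37675778] obs [284.40425532 168.75177305] 141 px for +10mm x [ 0.38436745 -2.86764863]
side2 pred [319.06374629 178.59778733] obs [316.86010363 181.29015544] 193 px for +10mm x [ 2.69214000e+00 -2.37125681e-03]
side3 pred [320.0780445  177.27897434] obs [317.8134715  179.79792746] 193 px for +10mm x [2.6364179  0.11948458]
17.95 [467.04531975  13.5816751  183.80967298] [-0.03  0.05  0.06 -0.08  0.02 -0.07]
```

```bash
python3 -c "
from bench import bot; print(bot.job_done())"
```

```text
the job is handed in; nothing more can be done
None
```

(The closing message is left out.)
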